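# Lever open the shielded sample well

## Task

A tin stands on the heavy steel flap of the grey sample well. Using the fingertips only, push the tin along off the flap until it stands wholly on the fixed rimmed deck behind the flap's hinge; slide it, do not lift or tip it. Then press the raised long end of the lever all the way down to its stop, so that its short end raises the flap, and finish while still holding the lever fully down with the flap open. Do not touch the raised flap itself, and leave the jar and the crucible beside the well standing where they are.

Things in the scene. Friction and masses are not known exactly. Their poses are not given: they have to be found in the camera images.
- well: Low grey steel box, 100 mm wide (x), fixed to the worktop; its foot plate runs from y = -98 to 181 mm. Origin: underside, straight below the lever's pivot; +y runs from the lever's handle to the deck, z up. Flap and deck form one flat top at z = 75 mm. The lever's pivot is at y = 0, z = 61 mm; all there stays under z = 75 mm, then the long arm slopes up toward -y.
- deck_middle (a point): Middle of the fixed deck's top, y = 136.5 mm in the well's frame. The deck covers y = 98 to 175 mm, 90 mm wide inside a rim 9 mm high on both sides and at the far end (inner face at y = 175 mm), open and level toward the flap.
- flap_edge (a point): Middle of the free edge of the steel flap's top, at y = 15 mm of the well while shut. The flap is 82 mm wide (x), covers y = 15 to 93 mm and is hinged at y = 95 mm, z = 71 mm, next to the deck.
- tin_centre (a point): Centre (half-way up) of the open aluminium tin that stands on the flap: round, 60 mm across, 26 mm high, about 80 g, loose. The only tin on top of the well (one stands inside it, one away on the worktop). It stands wholly on the deck when its centre is past y = 128 mm of the well; against the far rim it is at 145 mm.
- lever_pad (a point): Middle of the upper face of the ribbed black rubber pad (24 mm across, 36 mm along y) at the lever's long end, 126 mm from the pivot; moves with it. In the well's frame at rest y = -116, z = 109 mm, the pad sloping up by 0.31 rad away from the pivot; at the stop y = -121, z = 28 mm, sloping down by 0.35 rad.
- lever (a joint): Angle of the lever, rad: 0 at rest (long end up, held up by the flap's weight), 0.66 at its stop (long end fully down). It turns about the well's x axis. Pressing it takes about 3 to 8 N at the pad; let go, it comes back up.
- flap (a joint): Opening of the flap, rad: 0 shut, about 0.51 when the lever is fully down. It is raised by the lever's short end from below and falls shut when the lever is let go. The flap weighs about 1.2 kg.
- crucible: Bystander: white porcelain crucible with lid, 45 mm across, 49 mm high, on the worktop beside the deck, on the side away from the robot. Origin at its underside.
- jar: Bystander: white plastic sample jar with screw lid, 56 mm across, 76 mm high, on the worktop beyond the lever's long end. Origin at its underside.
Not all that is in view belongs to the job. What is shaped like the part that bears tin_centre but blue or purple is not meant.

How it is judged (in metres and radians):
On the way:
1. the tin stands wholly on the fixed deck, upright, with the flap still shut (y of tin_centre in the frame of well above 0.125 m and angle between tin_centre's own z axis and vertical below 0.15 rad and value of joint flap below 0.06 rad), for 0.2 s.
At the end, for the whole second after the job is handed in: The fingers hold the lever down (more than 1 N) within 0.05 rad of its stop and the flap is open by more than 0.45 rad; the tin stands upright, at rest and untouched, wholly on the deck (its centre beyond y = 125 mm of the well, its underside within 5 mm of the deck's height) (value of joint lever above 0.61 rad and value of joint flap above 0.45 rad and contact force between the fingers and lever above 1 N and y of tin_centre in the frame of well above 0.125 m and z of tin_centre in the frame of well between 0.083 and 0.093 m and angle between tin_centre's own z axis and vertical below 0.15 rad and linear speed of tin below 0.02 m/s and contact force between the arm and tin below 0.3 N); the arm keeps its last pose, push and grip.
It fails at once if the tin is lifted by more than 12 mm, or falls off the well (z of tin_centre in the frame of well above 0.1 m or z of tin_centre in the frame of well below 0.07 m).
It fails at once if the tin is tipped by more than 0.4 rad (angle between tin_centre's own z axis and vertical above 0.4 rad).
It fails at once if the flap is raised while the tin is still on it (value of joint flap above 0.1 rad and y of tin_centre in the frame of well below 0.115 m).
It fails at once if the robot touches the raised flap (value of joint flap above 0.1 rad and contact force between the arm and flap above 0.5 N).
It fails at once if the jar or the crucible is pushed by more than 20 mm or tipped (distance of any of jar, crucible from where it was at the start of the episode above 0.02 m or angle between any of jar, crucible's own z axis and vertical above 0.3 rad).
It also fails if it takes over 40 s, if anything falls off the work surface, if the arm or the gripper's body presses on something with over 40 N, if the wrist force passes 120 N, or if a joint passes its speed limit or range.

## Robot

A 6-joint arm with a two-finger parallel gripper is mounted at the origin on a cart in front of the work surface, level with it; the furniture and walls round the work are solid. World frame = base frame: x ahead of the robot, y to its left, z up, the work surface at z = 0. Lengths are in mm, angles in rad, forces in N, time in s.
With the tool pointing down it reaches from about 275 to 750 mm from the base axis. Payload 10.2 kg.
Tool frame: the origin (TCP) lies at the very end of the fingers, on their centre line; the grasp point (between the pads) lies 19 mm behind it (ctrl.pinch_z is the distance from the TCP to the grasp point, in mm); y points along the fingers, z is the direction in which the jaws open and shut, and the axes are right-handed (so a half turn about y gives the same grasp; the last joint's range is limited). The gripper opens to 85 mm and grips with 20 to 120 N. Pads are 22 mm wide; open, the fingers measure 114 mm over their backs; the gripper's body (76 mm by 85 mm) begins 54 mm behind the grasp point. The pads swing forward as they close: fully open they stand 13 mm farther back than shut.
Start: joints at [0.928, 0.313, 1.498, -0, 1.331, -0.223], TCP at [213.991, 479.415, 231.294] pointing down, gripper open.
Joint ranges: [-2.94, 2.94], [-0.97, 2.17], [0.19, 2.56], [-1.23, 4.37], [0.02, 3.11], [-2.88, 2.88]. Speed limits (rad/s): [2.39, 2.39, 3.01, 3.14, 3.14, 3.14].

## Interface

Orientations are given as a unit quaternion [w, x, y, z].
In Python, from rig import sense, eyes, ctrl gives the robot as it stands. The module is installed in compiled form; this text tells all that it offers.
- The arm moves only by the shell command python3 -m handwheel 'ROWS' [FORCE]. ROWS is JSON, a list of rows, each an object of numbers: "grip": the finger opening in mm, from 0 to 85.4; "tx", "ty", "tz": the shift along the tool's x, y, z in mm; "wx", "wy", "wz": the turn, a rotation vector about the tool's x, y, z in rad. In form: [{"grip": .., "tx": .., "ty": .., "tz": .., "wx": .., "wy": .., "wz": ..}, ...]. A call has 1 to 10 rows; each row shifts and turns the commanded pose from where the row before left it, along the tool's axes as they then stand; what a row does not reach is not made up. A row lasts 1/12 s, in which the tool goes at most 41.7 mm and 7.16 degrees, less where a joint would pass 70% of its speed; a pose out of reach is approached as far as the arm can. A call is refused whole if a number of a shift passes 41.7 or a number of a turn 0.125, either way. A call with a gripper value outside its range is refused whole. The fingers move at their own pace and stop on an object; FORCE is the grip in N (left out, the last holds). Time passes only in rows, so rows that do not move let the fingers close. It gives the time, the measured TCP pose, the force and the opening at its end, in the units of the state.
- sense(): the state, without advancing time (a new reading comes with each control period).
- eyes.capture(name): name is "side" or "top"; returns a dict with "pixels" (420x560x3 uint8, red, green, blue), "mtx" (3x3 intrinsics, pixels), "dist" ([k1, k2, p1, p2, k3] as OpenCV has them; the pictures are not rectified), "R" (3x3) and "t" (3): a world point X has camera coordinates R X + t. Camera axes: x right, y down, z forward; pixel columns grow to the right and rows downward; lengths in mm; the calibration is good to about 2 mm. A picture is of the moment at which its call begins. There is no depth.
- ctrl.finish_job(): hands the job in, once; it reports no verdict.
The state is a dict: "time_s": time; "joints": joint angles; "dq": joint speeds; "tau": joint torques, N m; "eef_pos": TCP position; "ee_rot": TCP orientation; "force": force on the tool from outside, world axes, zero at the start; "wrist_torque": the same for the moment, N m; "grip_width": opening from 0.0 (shut) to 1.0 (fully open).
Only numpy, scipy, OpenCV 4.12 (cv2) and the standard library are available. Lean on these libraries where they do the work, as an engineer would, in place of code of your own. Each camera call takes 0.05 s, during which the arm holds its last target.

## Working session

There is one attempt and no reset: what is moved stays moved. The work goes in short steps, Python scripts to look and compute and a shell command to move; the robot and the scene stay as the last step left them, time stands still between calls to the robot, and variables do not carry over. Pictures are saved under pics/ and viewed, and the job is handed in when it is done.

```bash
mkdir -p pics
python3 - <<'E'
from rig import sense, eyes, ctrl
import cv2
for n in("side","top"):
    c=eyes.capture(n); cv2.imwrite(f"pics/{n}0.png",c["pixels"][:,:,::-1])
    print(n,c["mtx"],c["dist"],c["R"],c["t"])
print(sense())
E
```

```text
side [[521.27193589   0.         274.09427299]
 [  0.         521.27193589 204.70521041]
 [  0.           0.           1.        ]] [-0.07952694  0.          0.          0.          0.        ] [[ 0.82187925 -0.56920225  0.02287563]
 [-0.17586241 -0.29171585 -0.94019906]
 [ 0.5418366   0.76870714 -0.33985649]] [-252.30847017  281.71978687 1020.29015863]
top [[506.85327428   0.         279.49742945]
 [  0.         506.85327428 197.1344249 ]
 [  0.           0.           1.        ]] [0.02878794 0.         0.         0.         0.        ] [[-0.02529732 -0.99966743 -0.00500742]
 [-0.98906984  0.02575636 -0.14518079]
 [ 0.14526148  0.00128    -0.98939247]] [ 361.7268895   539.09065374 1358.53008469]
{'time_s': 0.1, 'joints': array([ 9.27585731e-01,  3.13403021e-01,  1.49834129e+00,  2.82482011e-05,
        1.33099286e+00, -2.23406370e-01]), 'dq': array([ 0.00015923, -0.00121184, -0.00201455,  0.00144104,  0.00164068,
       -0.00160022]), 'tau': array([ 3.29701834e-03, -4.12896466e+01, -2.60140747e+01, -8.94516256e-05,
        2.98377679e-03,  7.25853579e-05]), 'eef_pos': array([213.85344757, 479.23070514, 230.79516951]), 'ee_rot': array([-0.69122293,  0.69194929, -0.14751672,  0.14715931]), 'force': array([0.55027812, 0.74589061, 0.12719318]), 'wrist_torque': array([ 0.01630987, -0.01003866,  0.02609305]), 'grip_width': 1.0002673460374558}
```

View pics/side0.png

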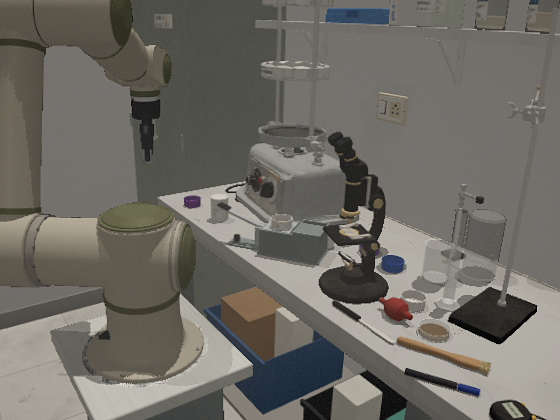

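View pics/top0.png

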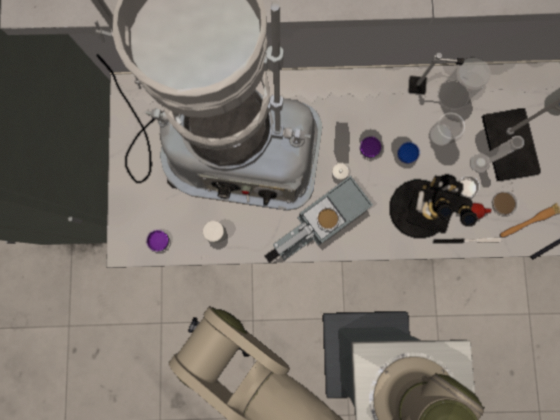

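The top view shows the well at about (325,218), with the lever pad near (272,254), the tin on the flap at (328,218) and the deck near (350,200). The crucible is at (341,172) and the jar at (214,231). Enlarging next.

Run:
```python
import cv2
a=cv2.imread("pics/top0.png")[150:275,190:390]; cv2.imwrite("pics/top0c.png",cv2.resize(a,None,fx=4,fy=4,interpolation=cv2.INTER_CUBIC))
a=cv2.imread("pics/side0.png")[170:290,170:350]; cv2.imwrite("pics/side0c.png",cv2.resize(a,None,fx=4,fy=4,interpolation=cv2.INTER_CUBIC))
```

```text
(no output)
```

View pics/top0c.png

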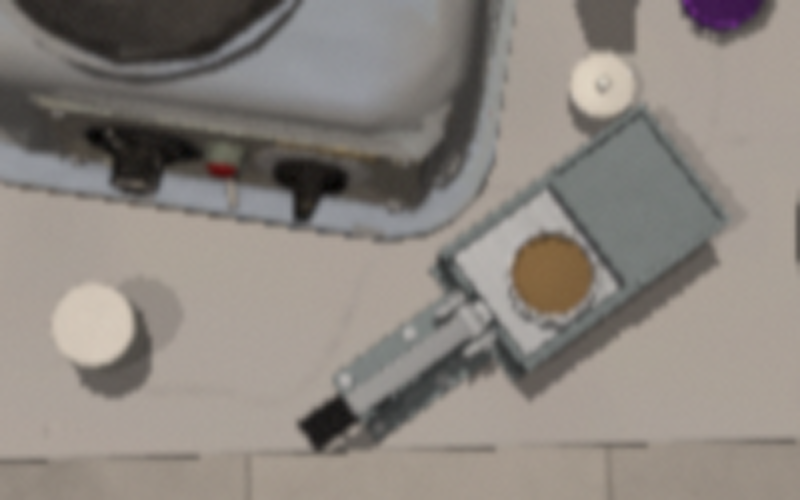

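View pics/side0c.png

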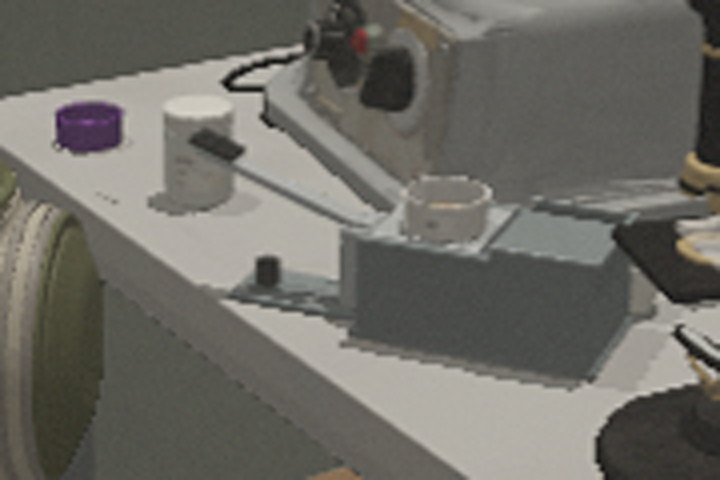

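```bash
cat > h.py <<'E'
import numpy as np, cv2
from rig import sense, eyes, ctrl
from scipy.optimize import least_squares
C={"top":(np.array([[506.85327428,0,279.49742945],[0,506.85327428,197.1344249],[0,0,1]]),np.array([0.02878794,0,0,0,0.]),
np.array([[-0.02529732,-0.99966743,-0.00500742],[-0.98906984,0.02575636,-0.14518079],[0.14526148,0.00128,-0.98939247]]),np.array([361.7268895,539.09065374,1358.53008469])),
"side":(np.array([[521.27193589,0,274.09427299],[0,521.27193589,204.70521041],[0,0,1]]),np.array([-0.07952694,0,0,0,0.]),
np.array([[0.82187925,-0.56920225,0.02287563],[-0.17586241,-0.29171585,-0.94019906],[0.5418366,0.76870714,-0.33985649]]),np.array([-252.30847017,281.71978687,1020.29015863]))}
def proj(n,X):
    K,d,R,t=C[n]; return cv2.projectPoints(np.float64(X).reshape(-1,1,3),cv2.Rodrigues(R)[0],t,K,d)[0].reshape(-1,2)
def back(n,uv,z):
    K,d,R,t=C[n]; p=cv2.undistortPoints(np.float64(uv).reshape(-1,1,2),K,d).reshape(-1,2)
    o=-R.T@t; D=np.c_[p,np.ones(len(p))]@R; s=(z-o[2])/D[:,2]; return o+s[:,None]*D
def W(p,P):  # well pts->world
    x,y,a=p; P=np.float64(P).reshape(-1,3); c,s=np.cos(a),np.sin(a)
    return np.c_[x+c*P[:,0]-s*P[:,1], y+s*P[:,0]+c*P[:,1], P[:,2]]
E
python3 - <<'E'
from h import *
cr=lambda n,q:(np.float64(q)+.5)/4-.5+np.array([190,150] if n=="top" else [170,170])
T=[((643,108),(50,181,84)),((725,220),(-50,181,84)),((328,423),(0,-116,109)),((550,188),(45,95.5,75)),((625,285),(-45,95.5,75))]
S=[((215,146),(0,-116,109))]
# well +y heads (-y,+x) world; x = y x z
best=None
for sg in(1,-1):
  def f(p):
    r=[]
    for n,L in(("top",T),("side",S)):
      P=np.array([l[1] for l in L],float); P[:,0]*=sg
      r.append((proj(n,W(p,P))-cr(n,[l[0] for l in L])).ravel())
    return np.concatenate(r)
  for a0 in(-2,-1,1,2,3):
    s=least_squares(f,[470,220,a0],loss="soft_l1")
    if best is None or s.cost<best[0]: best=(s.cost,sg,s.x,f(s.x))
print(best)
p=best[2]
print("deck mid",W(p,[0,136.5,75]),"flapedge",W(p,[0,15,75]),"pad",W(p,[0,-116,109]))
tin=back("top",cr("top",[(553,275)]),90)
print("tin",tin)
x,y,a=p;d=tin[0,:2]-p[:2];print("tin in well",np.cos(a)*d[0]+np.sin(a)*d[1],-np.sin(a)*d[0]+np.cos(a)*d[1])
print("jar",back("top",cr("top",[(93,325)]),76),"cruc",back("top",cr("top",[(603,85)]),49))
for n in C:
  q=cv2.imread(f"pics/{n}0.png"); 
  for P in[(50,181,84),(-50,181,84),(0,15,75),(0,-116,109),(0,136.5,75),(-50,5,0),(50,-98,0),(-50,181,0)]:
    u=proj(n,W(p,P))[0]; cv2.circle(q,tuple(int(round(v)) for v in u),1,(0,0,255),-1)
  o=(190,150) if n=="top" else (170,170)
  cv2.imwrite(f"pics/{n}1.png",cv2.resize(q[o[1]:o[1]+125,o[0]:o[0]+200],None,fx=4,fy=4))
E
```

```text
(np.float64(4.573766265677549), -1, array([452.2668429 , 276.43861356,  -2.53644659]), array([-0.048567  , -1.42765464,  2.25913202,  0.38321242, -0.00373168,
        0.24571251, -1.45899837, -0.86760151,  0.06538618,  1.82202937,
       -0.01425329, -0.42087033]))
deck mid [[529.91926435 164.17841829  75.        ]] flapedge [[460.80007603 264.10232837  75.        ]] pad [[386.27650672 371.83921907 109.        ]]
tin [[480.86024497 221.36289456  90.        ]]
tin in well 7.8158391489258605 61.561596182870474
jar [[456.79635527 527.35175296  76.        ]] cruc [[615.77236627 177.92654731  49.        ]]
```

View pics/top1.png

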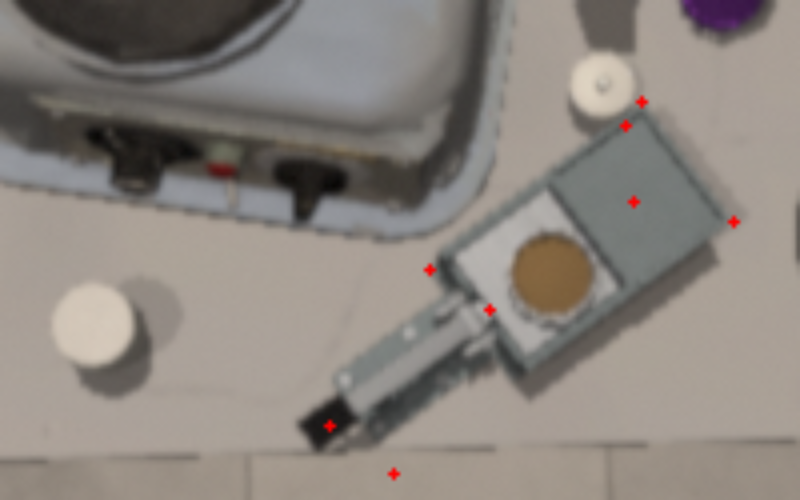

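View pics/side1.png

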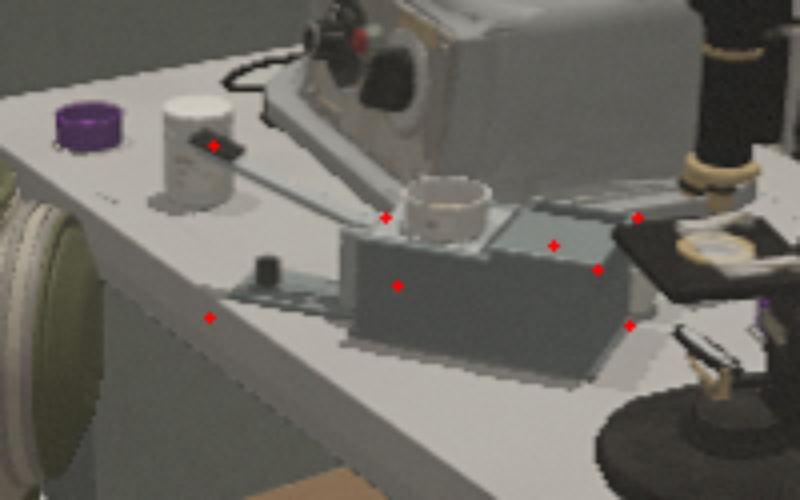

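Run:
```python
from h import *
cr=lambda n,q:(np.float64(q)+.5)/4-.5+np.array([190,150] if n=="top" else [170,170])
def f(q):
  p=q[:3]; e,b=q[3:5]
  T=[((643,108),(-50,e,84)),((725,220),(50,e,84)),((328,424),(0,-116,109)),((550,188),(-45,95.5,75)),((625,285),(45,95.5,75)),((437,265),(-50,b,75)),((523,370),(50,b,75))]
  S=[((217,146),(0,-116,109)),((580,386),(50,181,0)),((519,207),(-41,95.5,75)),((488,252),(41,95.5,75))]
  r=[]
  for n,L in(("top",T),("side",S)):
      r.append((proj(n,W(p,[l[1] for l in L]))-cr(n,[l[0] for l in L])).ravel())
  return np.concatenate(r)
s=least_squares(f,[452,276,-2.54,180,10],loss="soft_l1")
p=s.x[:3];print(s.x,f(s.x).reshape(-1,2).round(1))
print("deck mid",W(p,[0,136.5,75]),"flapedge",W(p,[0,15,75]),"pad",W(p,[0,-116,109]))
print("axis y",-np.sin(p[2]),np.cos(p[2]))
def wf(t): 
  x,y,a=p;d=t[:2]-p[:2];return np.cos(a)*d[0]+np.sin(a)*d[1],-np.sin(a)*d[0]+np.cos(a)*d[1]
for n,c,z in(("top",(553,274),95),("top",(552,275),101),("side",(448,193),101)):
  t=back(n,cr(n,[c]),z)[0];print(n,t,wf(t))
a=cv2.imread("pics/side0.png")[205:240,255:310];cv2.imwrite("pics/st.png",cv2.resize(a,None,fx=12,fy=12,interpolation=cv2.INTER_CUBIC))
a=cv2.imread("pics/top0.png")[195:245,295:360];cv2.imwrite("pics/tt.png",cv2.resize(a,None,fx=12,fy=12,interpolation=cv2.INTER_CUBIC))
```

```text
[453.53811705 275.54530329  -2.5342227  176.25166437   6.84671017] [[-1.3 -1. ]
 [ 1.1  0.8]
 [ 0.4 -0.4]
 [-1.2 -1.4]
 [ 0.4  1.3]
 [-0.6 -2.7]
 [ 0.4  1.2]
 [-0.  -0.4]
 [ 3.2 -0. ]
 [-0.6  1.8]
 [-2.3  1.1]]
deck mid [[531.44000071 163.45807599  75.        ]] flapedge [[462.0987636  263.22802556  75.        ]] pad [[387.33578368 370.79891769 109.        ]]
axis y 0.5707097703883984 -0.8211518483101781
top [481.01170876 221.80389349  95.        ] (np.float64(8.110757033392083), np.float64(59.809305205176145))
top [479.7569269  223.04458584 101.        ] (np.float64(8.433048231708316), np.float64(58.07439212048367))
side [484.85223222 224.79659323 101.        ] (np.float64(3.2491411139858215), np.float64(59.543668547387306))
```

View pics/st.png

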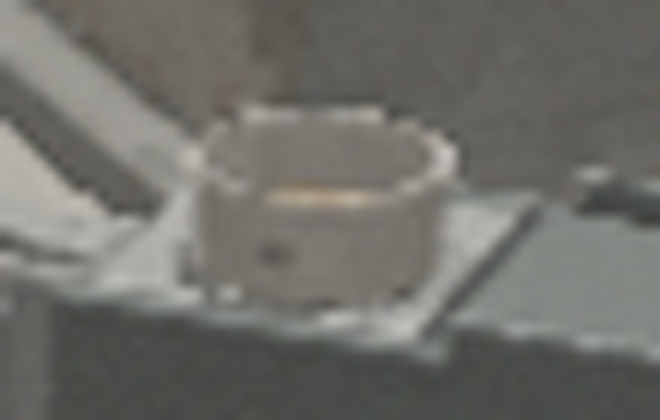

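View pics/tt.png

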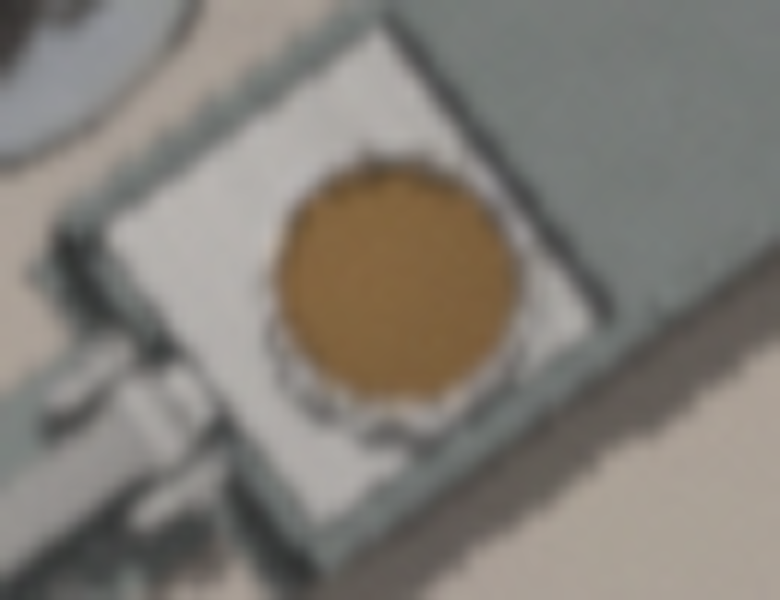

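Run:
```python
from h import *
ct=lambda q:(np.float64(q)+.5)/12-.5+np.array([295,195])
cs=lambda q:(np.float64(q)+.5)/12-.5+np.array([255,205])
Q=[((375,30),(-41,93,75)),((105,230),(-41,15,75)),((320,520),(41,15,75)),((605,325),(41,93,75))]
pad=np.array([190+328.5/4-.5,150+424/4-.5])
f=lambda p:np.r_[(proj("top",W(p,[q[1] for q in Q]))-ct([q[0] for q in Q])).ravel(), proj("top",W(p,[0,-116,109]))[0]-pad]
s=least_squares(f,[452,276,-2.54]);p=s.x;print(p,s.fun.round(1))
# side-only
S=[(cs((538,203)),(-41,93,75)),(cs((432,335)),(41,93,75)),(np.array([170+217/4,170+146/4]),(0,-116,109))]
f=lambda p:(proj("side",W(p,[q[1] for q in S]))-[q[0] for q in S]).ravel()
s2=least_squares(f,[452,276,-2.54]);print(s2.x,s2.fun.round(1))
def wf(t,p): 
  x,y,a=p;d=t[:2]-p[:2];return np.round([np.cos(a)*d[0]+np.sin(a)*d[1],-np.sin(a)*d[0]+np.cos(a)*d[1]],1)
t=back("side",cs([(322,157)]),101)[0];print("tin side",t,wf(t,s2.x),wf(t,p))
for z in(76,85,95): t=back("top",ct([(398,285)]),z)[0];print("tin top content",z,t,wf(t,p))
t=back("top",ct([(395,300)]),88)[0];print("tin top outer",z,t,wf(t,p))
print("flap edge",W(p,[0,15,75]),W(s2.x,[0,15,75]))
```

```text
[453.90592307 275.40198037  -2.5343528 ] [ 0.3 -0.2 -0.5  0.2  0.   0.8 -0.3 -0.3  0.4 -0.5]
[458.37939643 276.51191839  -2.48157213] [-0.5  0.4  0.4  0.1  0.1 -0.5]
tin side [485.35812216 226.68263845 101.        ] [ 9.2 55.9] [ 2. 58.]
tin top content 76 [482.52048965 220.49084809  76.        ] [ 7.8 61.4]
tin top content 85 [481.60250617 221.32857939  85.        ] [ 8.1 60.2]
tin top content 95 [480.58252454 222.25939195  95.        ] [ 8.4 58.9]
tin top outer 95 [477.99437617 222.39888694  88.        ] [10.5 57.3]
flap edge [[462.46496708 263.08358901  75.        ]] [[467.57639244 264.6622237   75.        ]]
```

```bash
cat >> h.py <<'E'
from scipy.spatial.transform import Rotation as Ro
P=np.array([453.9,275.4,-2.5343])
def wf(t,p=P):
  x,y,a=p;d=np.float64(t)[:2]-p[:2];return np.round([np.cos(a)*d[0]+np.sin(a)*d[1],-np.sin(a)*d[0]+np.cos(a)*d[1],t[2]],1)
def st():
  s=sense();q=s["ee_rot"];R=Ro.from_quat([q[1],q[2],q[3],q[0]]);M=R.as_matrix()
  print("t",round(s["time_s"],2),"tcp",s["eef_pos"].round(1),"well",wf(s["eef_pos"]),"F",s["force"].round(1),"grip",round(s["grip_width"],3),"q",s["joints"].round(2))
  print("tool axes x,y,z:",M.T.round(3).tolist())
  a=P[2];wx=np.array([np.cos(a),np.sin(a),0])
  for sg in(1,-1):
    z=sg*wx;y=np.array([0,0,-1.]);Rt=np.c_[np.cross(y,z),y,z];print("rotvec to jaw",sg,"wellx:",Ro.from_matrix(M.T@Rt).as_rotvec().round(3))
  return s,M
def to(x,y,z):
  s,M=st();T=W(P,[x,y,z])[0];d=T-s["eef_pos"];print("target",T.round(1),"tool shift",(M.T@d).round(1))
E
python3 - <<'E'
from h import *
to(6,5,150)
E
```

```text
t 0.1 tcp [213.9 479.2 230.8] well [  80.8 -304.4  230.8] F [0.6 0.7 0.1] grip 1.0 q [ 0.93  0.31  1.5   0.    1.33 -0.22]
tool axes x,y,z: [[0.913, -0.408, -0.0], [-0.001, -0.001, -1.0], [0.408, 0.913, -0.001]]
rotvec to jaw 1 wellx: [ 0.000e+00 -2.598e+00 -2.000e-03]
rotvec to jaw -1 wellx: [0.001 0.544 0.   ]
target [451.8 267.9 150. ] tool shift [303.5  80.8 -95.9]
```

```bash
python3 -m handwheel '[{"tx":20,"tz":-6,"grip":30},{"tx":30,"tz":-9.5,"grip":30},{"tx":30,"tz":-9.5,"grip":30},{"tx":30,"tz":-9.5,"grip":30},{"tx":30,"tz":-9.5,"grip":30},{"tx":30,"tz":-9.5,"grip":30},{"tx":30,"tz":-9.5,"grip":30},{"tx":30,"tz":-9.5,"grip":30},{"tx":30,"tz":-9.5,"grip":30},{"tx":25,"tz":-8,"grip":30}]'
python3 -m handwheel '[{"wy":0.11,"grip":30},{"wy":0.11,"grip":30},{"wy":0.11,"grip":30},{"wy":0.11,"grip":30},{"wy":0.104,"grip":30},{"grip":30}]'
python3 - <<'E'
from h import *
to(6,5,150)
E
```

```text
t 0.1 tcp [213.9 479.2 230.8] well [  80.8 -304.4  230.8] F [0.6 0.7 0.1] grip 1.0 q [ 0.93  0.31  1.5   0.    1.33 -0.22]
tool axes x,y,z: [[0.913, -0.408, -0.0], [-0.001, -0.001, -1.0], [0.408, 0.913, -0.001]]
rotvec to jaw 1 wellx: [ 0.000e+00 -2.598e+00 -2.000e-03]
rotvec to jaw -1 wellx: [0.001 0.544 0.   ]
target [451.8 267.9 150. ] tool shift [303.5  80.8 -95.9]invalid input
invalid input
```

```bash
python3 -m handwheel '[{"grip":30,"tx":20,"ty":0,"tz":-6,"wx":0,"wy":0,"wz":0}]'
```

```text
time_s: 0.18
eef_pos: [228.2, 466.7, 230.9]
ee_rot: [-0.692, 0.692, -0.147, 0.146]
force: [0.8, -0.5, 0.4]
grip_width: 0.88
```

```bash
python3 -m handwheel '[{"grip":30,"tx":30,"ty":0,"tz":-9.5,"wx":0,"wy":0,"wz":0},{"grip":30,"tx":30,"ty":0,"tz":-9.5,"wx":0,"wy":0,"wz":0},{"grip":30,"tx":30,"ty":0,"tz":-9.5,"wx":0,"wy":0,"wz":0},{"grip":30,"tx":30,"ty":0,"tz":-9.5,"wx":0,"wy":0,"wz":0},{"grip":30,"tx":30,"ty":0,"tz":-9.5,"wx":0,"wy":0,"wz":0},{"grip":30,"tx":30,"ty":0,"tz":-9.5,"wx":0,"wy":0,"wz":0},{"grip":30,"tx":30,"ty":0,"tz":-9.5,"wx":0,"wy":0,"wz":0},{"grip":30,"tx":30,"ty":0,"tz":-9.5,"wx":0,"wy":0,"wz":0},{"grip":30,"tx":30,"ty":0,"tz":-9.5,"wx":0,"wy":0,"wz":0}]'
python3 -m handwheel '[{"grip":30,"tx":0,"ty":0,"tz":0,"wx":0,"wy":0.11,"wz":0},{"grip":30,"tx":0,"ty":0,"tz":0,"wx":0,"wy":0.11,"wz":0},{"grip":30,"tx":0,"ty":0,"tz":0,"wx":0,"wy":0.11,"wz":0},{"grip":30,"tx":0,"ty":0,"tz":0,"wx":0,"wy":0.11,"wz":0},{"grip":30,"tx":0,"ty":0,"tz":0,"wx":0,"wy":0.104,"wz":0},{"grip":30,"tx":0,"ty":0,"tz":0,"wx":0,"wy":0,"wz":0}]'
python3 - <<'E'
from h import *
to(6,5,150)
E
```

```text
time_s: 0.93
eef_pos: [442.4, 276.4, 231.0]
ee_rot: [-0.691, 0.692, -0.148, 0.147]
force: [-0.2, 0.3, 0.3]
grip_width: 0.355
time_s: 1.43
eef_pos: [441.4, 277.6, 231.0]
ee_rot: [-0.626, 0.626, -0.329, 0.329]
force: [-0.1, 0.2, -0.2]
grip_width: 0.351
t 1.43 tcp [441.4 277.6 231. ] well [  9.   -8.9 231. ] F [-0.1  0.2 -0.2] grip 0.351 q [ 0.34  0.31  1.51  0.    1.33 -0.27]
tool axes x,y,z: [[0.567, -0.823, -0.0], [-0.001, -0.0, -1.0], [0.823, 0.567, -0.001]]
rotvec to jaw 1 wellx: [0.000e+00 3.138e+00 1.000e-03]
rotvec to jaw -1 wellx: [ 0.001 -0.004 -0.   ]
target [451.8 267.9 150. ] tool shift [13.9 81.   3.1]
```

```bash
python3 -m handwheel '[{"grip":30,"tx":7,"ty":25,"tz":1,"wx":0,"wy":0,"wz":0},{"grip":30,"tx":7,"ty":30,"tz":1,"wx":0,"wy":0,"wz":0},{"grip":30,"tx":0,"ty":30,"tz":0,"wx":0,"wy":0,"wz":0},{"grip":30,"tx":0,"ty":30,"tz":0,"wx":0,"wy":0,"wz":0},{"grip":30,"tx":0,"ty":10,"tz":0,"wx":0,"wy":0,"wz":0},{"grip":30,"tx":0,"ty":0,"tz":0,"wx":0,"wy":0,"wz":0}]'
python3 - <<'E'
from h import *
to(6,5,83)
for n,o in(("side",(170,130)),("top",(250,130))):
  a=eyes.capture(n)["pixels"][:,:,::-1]
  a=a[o[1]:o[1]+140,o[0]:o[0]+190];cv2.imwrite(f"pics/{n}2.png",cv2.resize(a,None,fx=4,fy=4,interpolation=cv2.INTER_CUBIC))
E
```

```text
time_s: 1.93
eef_pos: [450.0, 266.9, 104.3]
ee_rot: [-0.626, 0.628, -0.328, 0.326]
force: [-0.5, 1.0, -0.6]
grip_width: 0.351
t 1.93 tcp [450.  266.9 104.3] well [  8.    4.7 104.3] F [-0.5  1.  -0.6] grip 0.351 q [ 0.31  0.45  1.66  0.    1.04 -0.3 ]
tool axes x,y,z: [[0.572, -0.82, -0.001], [-0.005, -0.001, -1.0], [0.82, 0.572, -0.005]]
rotvec to jaw 1 wellx: [-2.00e-03 -3.14e+00 -7.00e-03]
rotvec to jaw -1 wellx: [ 0.005  0.002 -0.001]
target [451.8 267.9  83. ] tool shift [ 0.3 21.3  2.1]
```

View pics/side2.png

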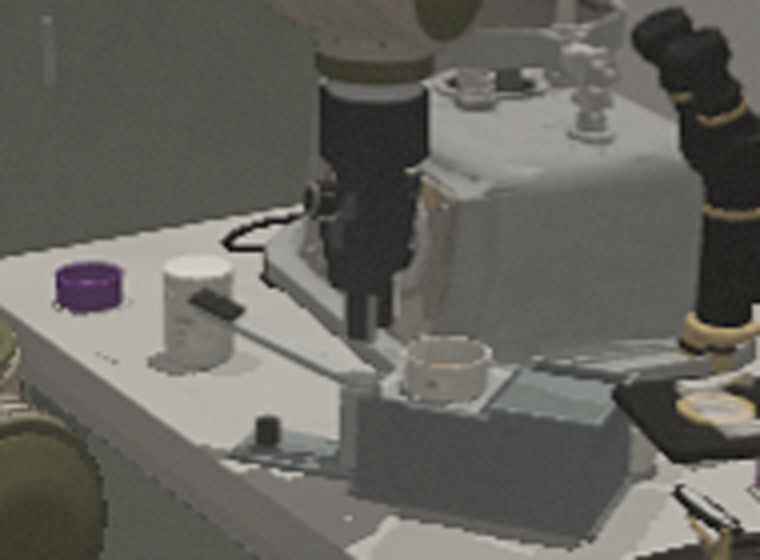

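View pics/top2.png

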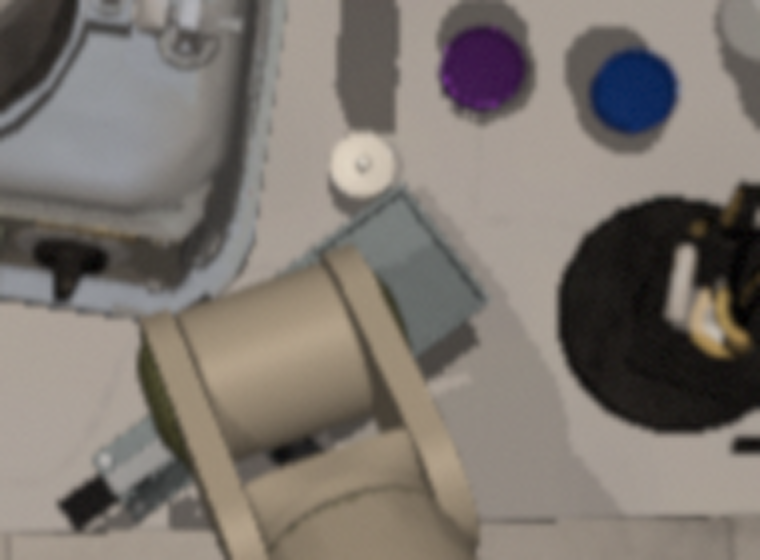

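Run:
```python
from h import *
s,M=st()
for d in(-28,-16,0,16,28):
  for h in (0,6): print(d,h,((proj("side",s["eef_pos"]+M@np.array([0,-h,d]))[0]-[170,130])*4).round(0))
print("tin back, well",((proj("side",W(P,[[6,29,101],[6,59,101],[6,59,75]]))-[170,130])*4).round(0).tolist())
```

```text
t 2.03 tcp [451.8 267.6 107.5] well [  6.2   5.2 107.5] F [0.6 0.1 0.2] grip 0.352 q [ 0.31  0.44  1.66 -0.    1.04 -0.3 ]
tool axes x,y,z: [[0.572, -0.821, 0.0], [0.001, 0.0, -1.0], [0.821, 0.572, 0.001]]
rotvec to jaw 1 wellx: [ 1.00e-03 -3.14e+00  2.00e-03]
rotvec to jaw -1 wellx: [-0.001  0.001  0.   ]
-28 0 [356. 346.]
-28 6 [356. 338.]
-16 0 [363. 340.]
-16 6 [363. 332.]
0 0 [372. 332.]
0 6 [372. 324.]
16 0 [380. 325.]
16 6 [380. 317.]
28 0 [386. 319.]
28 6 [386. 311.]
tin back, well [[404.0, 346.0], [445.0, 353.0], [444.0, 388.0]]
```

```bash
python3 -m handwheel '[{"grip":30,"tx":0,"ty":14,"tz":0,"wx":0,"wy":0,"wz":0},{"grip":30,"tx":0,"ty":12,"tz":0,"wx":0,"wy":0,"wz":0},{"grip":30,"tx":0,"ty":0,"tz":0,"wx":0,"wy":0,"wz":0},{"grip":30,"tx":0,"ty":0,"tz":0,"wx":0,"wy":0,"wz":0}]'
python3 - <<'E'
from h import *
st()
E
python3 -m handwheel '[{"grip":30,"tx":4,"ty":0,"tz":0,"wx":0,"wy":0,"wz":0},{"grip":30,"tx":4,"ty":0,"tz":0,"wx":0,"wy":0,"wz":0},{"grip":30,"tx":4,"ty":0,"tz":0,"wx":0,"wy":0,"wz":0},{"grip":30,"tx":4,"ty":0,"tz":0,"wx":0,"wy":0,"wz":0},{"grip":30,"tx":4,"ty":0,"tz":0,"wx":0,"wy":0,"wz":0},{"grip":30,"tx":4,"ty":0,"tz":0,"wx":0,"wy":0,"wz":0},{"grip":30,"tx":4,"ty":0,"tz":0,"wx":0,"wy":0,"wz":0},{"grip":30,"tx":4,"ty":0,"tz":0,"wx":0,"wy":0,"wz":0},{"grip":30,"tx":0,"ty":0,"tz":0,"wx":0,"wy":0,"wz":0}]'
python3 - <<'E'
from h import *
st()
n,o="side",(170,130)
a=eyes.capture(n)["pixels"][:,:,::-1]
a=a[o[1]:o[1]+140,o[0]:o[0]+190];cv2.imwrite(f"pics/{n}3.png",cv2.resize(a,None,fx=4,fy=4,interpolation=cv2.INTER_CUBIC))
E
```

```text
time_s: 2.37
eef_pos: [451.8, 267.6, 81.7]
ee_rot: [0.627, -0.626, 0.327, -0.328]
force: [0.4, 0.0, 0.3]
grip_width: 0.35
t 2.37 tcp [451.8 267.6  81.7] well [ 6.2  5.2 81.7] F [0.4 0.  0.3] grip 0.35 q [ 0.31  0.48  1.68 -0.    0.98 -0.3 ]
tool axes x,y,z: [[0.571, -0.821, 0.001], [0.002, 0.001, -1.0], [0.821, 0.571, 0.002]]
rotvec to jaw 1 wellx: [ 1.000e-03 -3.141e+00  3.000e-03]
rotvec to jaw -1 wellx: [-0.002  0.     0.001]
time_s: 3.12
eef_pos: [469.9, 240.4, 80.3]
ee_rot: [-0.626, 0.626, -0.328, 0.328]
force: [-0.2, -0.2, -0.0]
grip_width: 0.351
t 3.12 tcp [469.9 240.4  80.3] well [ 6.9 37.9 80.3] F [-0.2 -0.2 -0. ] grip 0.351 q [ 0.25  0.49  1.67 -0.    0.98 -0.36]
tool axes x,y,z: [[0.57, -0.822, 0.0], [0.0, -0.0, -1.0], [0.822, 0.57, 0.0]]
rotvec to jaw 1 wellx: [-0.     3.141 -0.   ]
rotvec to jaw -1 wellx: [-0.    -0.001  0.   ]
```

View pics/side3.png

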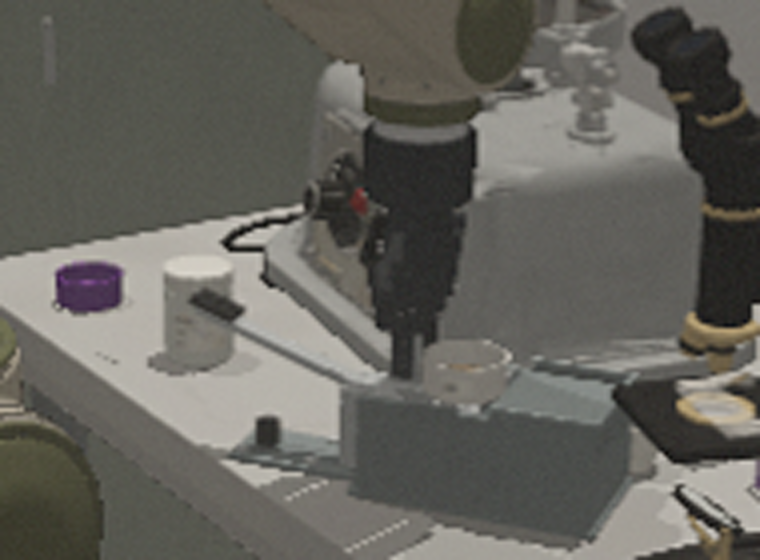

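```bash
python3 -m handwheel '[{"grip":30,"tx":4,"ty":0,"tz":0,"wx":0,"wy":0,"wz":0},{"grip":30,"tx":5,"ty":0,"tz":0,"wx":0,"wy":0,"wz":0},{"grip":30,"tx":5,"ty":0,"tz":0,"wx":0,"wy":0,"wz":0},{"grip":30,"tx":5,"ty":0,"tz":0,"wx":0,"wy":0,"wz":0},{"grip":30,"tx":5,"ty":0,"tz":0,"wx":0,"wy":0,"wz":0},{"grip":30,"tx":5,"ty":0,"tz":0,"wx":0,"wy":0,"wz":0},{"grip":30,"tx":5,"ty":0,"tz":0,"wx":0,"wy":0,"wz":0},{"grip":30,"tx":5,"ty":0,"tz":0,"wx":0,"wy":0,"wz":0},{"grip":30,"tx":4,"ty":0,"tz":0,"wx":0,"wy":0,"wz":0},{"grip":30,"tx":0,"ty":0,"tz":0,"wx":0,"wy":0,"wz":0}]'
python3 - <<'E'
from h import *
st()
n,o="side",(170,130)
a=eyes.capture(n)["pixels"][:,:,::-1]
a=a[o[1]:o[1]+140,o[0]:o[0]+190];cv2.imwrite(f"pics/{n}4.png",cv2.resize(a,None,fx=4,fy=4,interpolation=cv2.INTER_CUBIC))
E
```

```text
time_s: 4.0
eef_pos: [494.5, 205.0, 80.3]
ee_rot: [0.626, -0.626, 0.328, -0.328]
force: [0.9, -0.5, 0.1]
grip_width: 0.35
t 4.0 tcp [494.5 205.   80.3] well [ 6.8 80.9 80.3] F [ 0.9 -0.5  0.1] grip 0.35 q [ 0.17  0.5   1.65 -0.    0.99 -0.43]
tool axes x,y,z: [[0.57, -0.822, 0.0], [0.0, -0.0, -1.0], [0.822, 0.57, 0.0]]
rotvec to jaw 1 wellx: [-0.     3.141 -0.   ]
rotvec to jaw -1 wellx: [-0.    -0.001  0.   ]
```

View pics/side4.png

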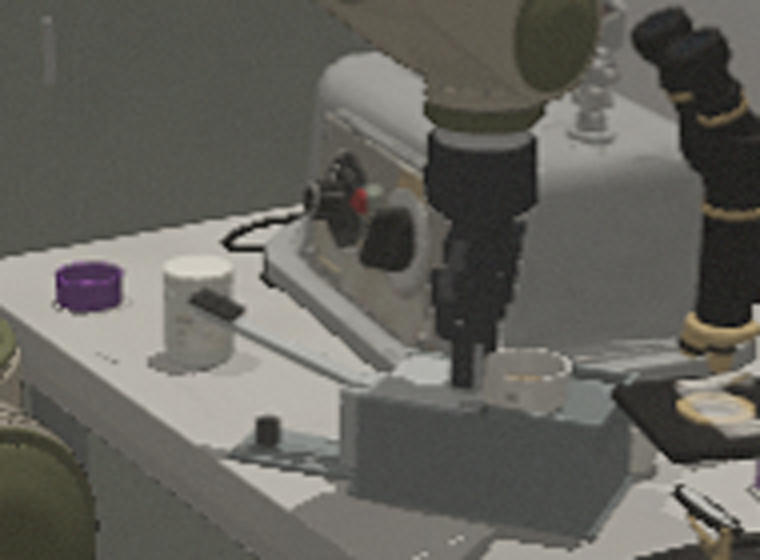

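```bash
python3 -m handwheel '[{"grip":30,"tx":4,"ty":0,"tz":0,"wx":0,"wy":0,"wz":0},{"grip":30,"tx":4,"ty":0,"tz":0,"wx":0,"wy":0,"wz":0},{"grip":30,"tx":4,"ty":0,"tz":0,"wx":0,"wy":0,"wz":0},{"grip":30,"tx":4,"ty":0,"tz":0,"wx":0,"wy":0,"wz":0},{"grip":30,"tx":4,"ty":0,"tz":0,"wx":0,"wy":0,"wz":0},{"grip":30,"tx":2,"ty":0,"tz":0,"wx":0,"wy":0,"wz":0},{"grip":30,"tx":0,"ty":0,"tz":0,"wx":0,"wy":0,"wz":0}]'
python3 -m handwheel '[{"grip":30,"tx":-6,"ty":0,"tz":0,"wx":0,"wy":0,"wz":0},{"grip":30,"tx":-14,"ty":0,"tz":0,"wx":0,"wy":0,"wz":0},{"grip":30,"tx":-20,"ty":-5,"tz":0,"wx":0,"wy":0,"wz":0},{"grip":30,"tx":-20,"ty":-30,"tz":0,"wx":0,"wy":0,"wz":0},{"grip":30,"tx":-20,"ty":-30,"tz":0,"wx":0,"wy":0,"wz":0},{"grip":0,"tx":-30,"ty":-20,"tz":0,"wx":0,"wy":0,"wz":0},{"grip":0,"tx":-30,"ty":0,"tz":0,"wx":0,"wy":0,"wz":0},{"grip":0,"tx":-30,"ty":0,"tz":0,"wx":0,"wy":0,"wz":0},{"grip":0,"tx":-30,"ty":0,"tz":0,"wx":0,"wy":0,"wz":0},{"grip":0,"tx":0,"ty":0,"tz":0,"wx":0,"wy":0,"wz":0}]'
python3 - <<'E'
from h import *
to(0,-117,140)
for n,o in(("side",(170,130)),("top",(250,130))):
  a=eyes.capture(n)["pixels"][:,:,::-1]
  a=a[o[1]:o[1]+140,o[0]:o[0]+190];cv2.imwrite(f"pics/{n}5.png",cv2.resize(a,None,fx=4,fy=4,interpolation=cv2.INTER_CUBIC))
E
```

```text
time_s: 4.63
eef_pos: [506.8, 187.2, 80.3]
ee_rot: [0.626, -0.626, 0.328, -0.328]
force: [-0.2, -0.7, 0.4]
grip_width: 0.348
time_s: 5.47
eef_pos: [388.4, 355.8, 165.4]
ee_rot: [0.628, -0.627, 0.327, -0.326]
force: [0.2, -0.2, -0.3]
grip_width: 0.001
t 5.47 tcp [388.4 355.8 165.4] well [   7.9 -103.4  165.4] F [ 0.2 -0.2 -0.3] grip 0.001 q [ 0.52  0.38  1.59  0.    1.18 -0.09]
tool axes x,y,z: [[0.574, -0.819, -0.001], [-0.001, 0.001, -1.0], [0.819, 0.574, -0.0]]
rotvec to jaw 1 wellx: [-2.000e-03 -3.137e+00 -0.000e+00]
rotvec to jaw -1 wellx: [ 0.     0.005 -0.001]
target [387.1 371.5 140. ] tool shift [-13.6  25.5   7.9]
```

View pics/side5.png

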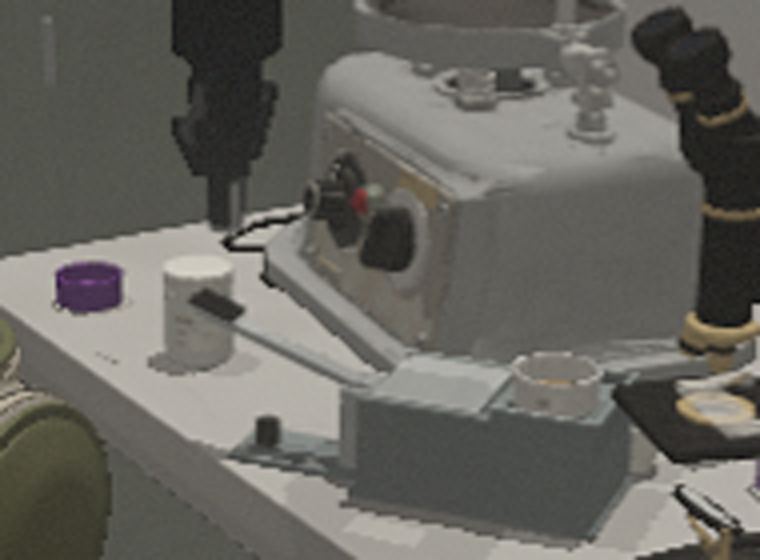

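View pics/top5.png

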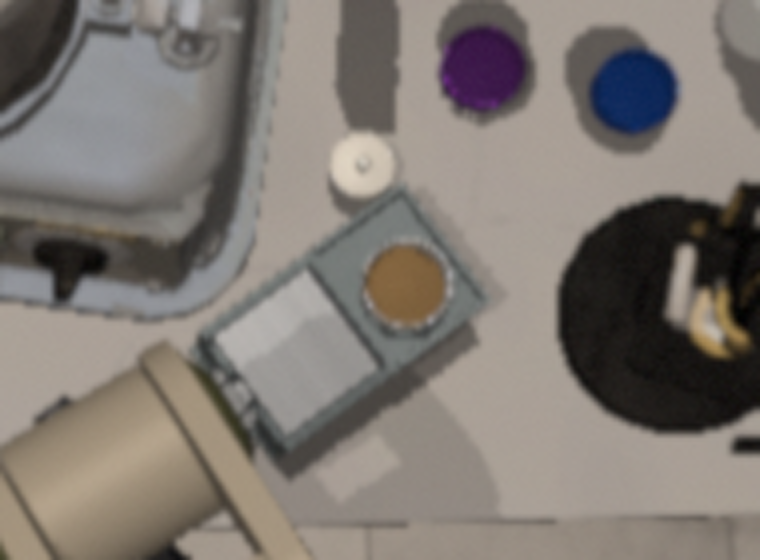

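Run:
```python
from h import *
f=lambda q,o:(np.float64(q)+.5)/4-.5+o
print(wf(back("top",f([(407,285)],[250,130]),96)[0]),wf(back("side",f([(557,370)],[170,130]),101)[0]))
to(0,-117,140)
print(((proj("side",W(P,[[0,137,101],[0,130,101],[0,145,101]]))-[170,130])*4).round())
```

```text
[  8.5 136.9  96. ] [  3.4 136.8 101. ]
t 5.57 tcp [391.  353.1 165.3] well [  7.4 -99.7 165.3] F [-0.3 -0.6 -0.3] grip 0.0 q [ 0.51  0.38  1.59 -0.    1.18 -0.1 ]
tool axes x,y,z: [[0.573, -0.82, 0.0], [-0.0, -0.0, -1.0], [0.82, 0.573, -0.0]]
rotvec to jaw 1 wellx: [ 0.    -3.139 -0.   ]
rotvec to jaw -1 wellx: [0.    0.003 0.   ]
target [387.1 371.5 140. ] tool shift [-17.3  25.3   7.4]
[[557. 367.]
 [547. 365.]
 [569. 369.]]
```

```bash
python3 -m handwheel '[{"grip":0,"tx":-9,"ty":10,"tz":4,"wx":0,"wy":0,"wz":0},{"grip":0,"tx":-9,"ty":20,"tz":3.5,"wx":0,"wy":0,"wz":0},{"grip":0,"tx":0,"ty":14,"tz":0,"wx":0,"wy":0,"wz":0},{"grip":0,"tx":0,"ty":0,"tz":0,"wx":0,"wy":0,"wz":0},{"grip":0,"tx":0,"ty":0,"tz":0,"wx":0,"wy":0,"wz":0}]'
python3 - <<'E'
from h import *
to(0,-118,109)
n,o=("side",(190,160))
a=eyes.capture(n)["pixels"][:,:,::-1]
print(((proj(n,W(P,[[0,-116,109],[0,-118,122]]))-[190,160])*8).round())
a=a[o[1]:o[1]+70,o[0]:o[0]+95];cv2.imwrite(f"pics/{n}6.png",cv2.resize(a,None,fx=8,fy=8,interpolation=cv2.INTER_CUBIC))
E
```

```text
time_s: 5.98
eef_pos: [388.3, 370.7, 120.6]
ee_rot: [-0.626, 0.627, -0.328, 0.328]
force: [-0.5, -0.2, 0.1]
grip_width: 0.002
t 5.98 tcp [388.3 370.7 120.6] well [  -0.5 -115.7  120.6] F [-0.5 -0.2  0.1] grip 0.002 q [ 0.54  0.45  1.61 -0.    1.09 -0.06]
tool axes x,y,z: [[0.57, -0.822, -0.0], [-0.001, -0.001, -1.0], [0.822, 0.57, -0.002]]
rotvec to jaw 1 wellx: [0.00e+00 3.14e+00 3.00e-03]
rotvec to jaw -1 wellx: [ 0.002 -0.001 -0.   ]
target [386.6 372.3 109. ] tool shift [-2.3 11.6 -0.4]
[[272. 366.]
 [267. 331.]]
```

View pics/side6.png

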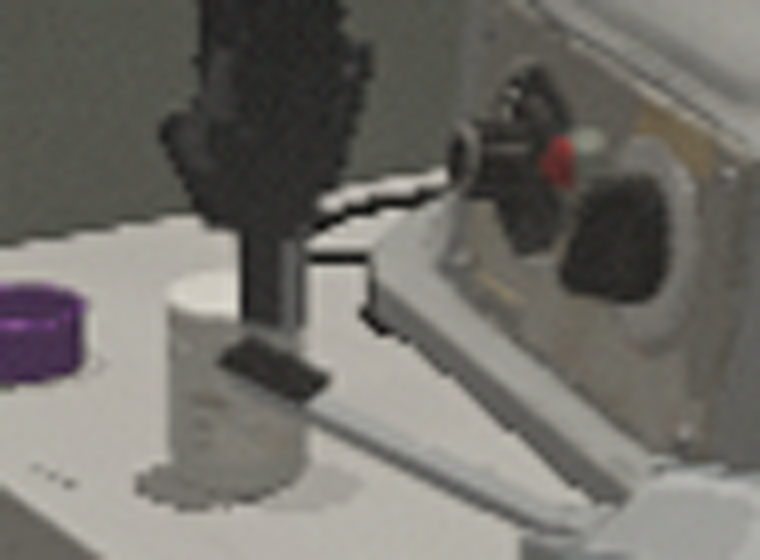

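```bash
python3 -m handwheel '[{"grip":0,"tx":-1,"ty":6,"tz":0,"wx":0,"wy":0,"wz":0},{"grip":0,"tx":-1,"ty":6,"tz":0,"wx":0,"wy":0,"wz":0},{"grip":0,"tx":-1,"ty":6,"tz":0,"wx":0,"wy":0,"wz":0},{"grip":0,"tx":-1,"ty":6,"tz":0,"wx":0,"wy":0,"wz":0},{"grip":0,"tx":-1,"ty":6,"tz":0,"wx":0,"wy":0,"wz":0},{"grip":0,"tx":0,"ty":6,"tz":0,"wx":0,"wy":0,"wz":0},{"grip":0,"tx":0,"ty":6,"tz":0,"wx":0,"wy":0,"wz":0},{"grip":0,"tx":0,"ty":0,"tz":0,"wx":0,"wy":0,"wz":0}]'
python3 - <<'E'
from h import *
to(0,-121,28)
n,o=("side",(190,140))
a=eyes.capture(n)["pixels"][:,:,::-1]
a=a[o[1]:o[1]+140,o[0]:o[0]+160];cv2.imwrite(f"pics/{n}7.png",cv2.resize(a,None,fx=4,fy=4,interpolation=cv2.INTER_CUBIC))
E
```

```text
time_s: 6.7
eef_pos: [385.4, 375.4, 78.8]
ee_rot: [0.627, -0.626, 0.328, -0.328]
force: [0.3, 1.0, 2.7]
grip_width: 0.002
t 6.7 tcp [385.4 375.4  78.8] well [  -0.8 -121.3   78.8] F [0.3 1.  2.7] grip 0.002 q [ 0.55  0.51  1.64  0.    0.99 -0.05]
tool axes x,y,z: [[0.57, -0.821, -0.001], [0.0, 0.001, -1.0], [0.821, 0.57, 0.001]]
rotvec to jaw 1 wellx: [ 1.000e-03  3.141e+00 -1.000e-03]
rotvec to jaw -1 wellx: [-0.001 -0.    -0.001]
target [384.9 374.8  28. ] tool shift [ 0.3 50.8 -0.8]
```

View pics/side7.png

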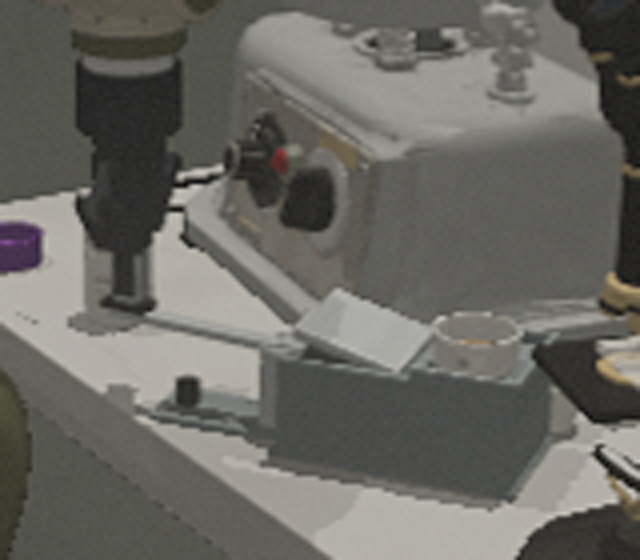

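The lever is going down under the fingertips at (130,305) and the flap is opening at (365,330). The tin at (478,340) stands on the deck, clear of the flap. Continuing down.

```bash
python3 -m handwheel '[{"grip":0,"tx":0,"ty":6,"tz":0,"wx":0,"wy":0,"wz":0},{"grip":0,"tx":0,"ty":6,"tz":0,"wx":0,"wy":0,"wz":0},{"grip":0,"tx":0,"ty":6,"tz":0,"wx":0,"wy":0,"wz":0},{"grip":0,"tx":0,"ty":6,"tz":0,"wx":0,"wy":0,"wz":0},{"grip":0,"tx":0,"ty":6,"tz":0,"wx":0,"wy":0,"wz":0},{"grip":0,"tx":0,"ty":6,"tz":0,"wx":0,"wy":0,"wz":0},{"grip":0,"tx":0,"ty":5,"tz":0,"wx":0,"wy":0,"wz":0},{"grip":0,"tx":0,"ty":4,"tz":0,"wx":0,"wy":0,"wz":0},{"grip":0,"tx":0,"ty":0,"tz":0,"wx":0,"wy":0,"wz":0}]'
python3 -m handwheel '[{"grip":0,"tx":0,"ty":2,"tz":0,"wx":0,"wy":0,"wz":0},{"grip":0,"tx":0,"ty":0,"tz":0,"wx":0,"wy":0,"wz":0}]'
python3 -m handwheel '[{"grip":0,"tx":0,"ty":2,"tz":0,"wx":0,"wy":0,"wz":0},{"grip":0,"tx":0,"ty":0,"tz":0,"wx":0,"wy":0,"wz":0}]'
```

```text
time_s: 7.5
eef_pos: [385.1, 374.8, 33.4]
ee_rot: [-0.626, 0.627, -0.328, 0.328]
force: [0.7, 0.2, -0.7]
grip_width: 0.001
time_s: 7.67
eef_pos: [385.2, 374.9, 32.0]
ee_rot: [-0.626, 0.627, -0.328, 0.328]
force: [-0.2, -0.5, 1.5]
grip_width: 0.003
time_s: 7.83
eef_pos: [385.4, 375.1, 30.2]
ee_rot: [0.627, -0.627, 0.328, -0.328]
force: [0.6, -0.1, 1.4]
grip_width: 0.002
```

Run:
```python
from h import *
to(0,-121,28)
n,o=("side",(190,140))
a=eyes.capture(n)["pixels"][:,:,::-1]
a=a[o[1]:o[1]+140,o[0]:o[0]+160];cv2.imwrite(f"pics/{n}8.png",cv2.resize(a,None,fx=4,fy=4,interpolation=cv2.INTER_CUBIC))
```

```text
t 7.83 tcp [385.4 375.1  30.2] well [  -0.6 -120.9   30.2] F [ 0.6 -0.1  1.4] grip 0.002 q [ 0.55  0.58  1.67 -0.    0.89 -0.05]
tool axes x,y,z: [[0.57, -0.821, 0.0], [0.0, -0.0, -1.0], [0.821, 0.57, 0.0]]
rotvec to jaw 1 wellx: [-0.     3.141 -0.   ]
rotvec to jaw -1 wellx: [-0. -0.  0.]
target [384.9 374.8  28. ] tool shift [-0.1  2.2 -0.6]
```

View pics/side8.png

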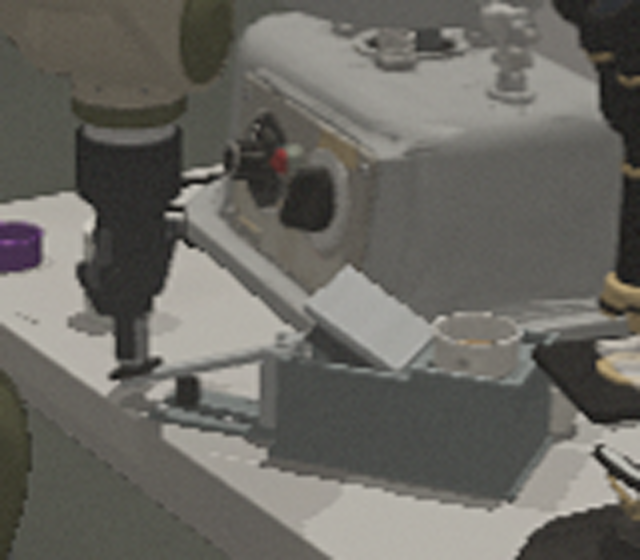

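```bash
for i in 1; do python3 -m handwheel '[{"grip":0,"tx":0,"ty":2,"tz":0,"wx":0,"wy":0,"wz":0},{"grip":0,"tx":0,"ty":0,"tz":0,"wx":0,"wy":0,"wz":0}]'; done
python3 -m handwheel '[{"grip":0,"tx":0,"ty":1.5,"tz":0,"wx":0,"wy":0,"wz":0},{"grip":0,"tx":0,"ty":0,"tz":0,"wx":0,"wy":0,"wz":0}]'
python3 -m handwheel '[{"grip":0,"tx":0,"ty":1.5,"tz":0,"wx":0,"wy":0,"wz":0},{"grip":0,"tx":0,"ty":0,"tz":0,"wx":0,"wy":0,"wz":0}]'
```

```text
time_s: 8.05
eef_pos: [385.7, 375.2, 29.5]
ee_rot: [0.627, -0.626, 0.327, -0.328]
force: [-3.5, -3.0, 13.9]
grip_width: 0.002
time_s: 8.22
eef_pos: [385.9, 375.2, 29.0]
ee_rot: [0.627, -0.626, 0.327, -0.328]
force: [-6.2, -6.2, 25.9]
grip_width: 0.001
time_s: 8.38
eef_pos: [386.1, 375.3, 28.6]
ee_rot: [0.627, -0.626, 0.327, -0.328]
force: [-8.5, -10.1, 37.1]
grip_width: 0.001
```

```bash
python3 -m handwheel '[{"grip":0,"tx":0,"ty":-2,"tz":0,"wx":0,"wy":0,"wz":0},{"grip":0,"tx":0,"ty":0,"tz":0,"wx":0,"wy":0,"wz":0},{"grip":0,"tx":0,"ty":0,"tz":0,"wx":0,"wy":0,"wz":0},{"grip":0,"tx":0,"ty":0,"tz":0,"wx":0,"wy":0,"wz":0}]'
python3 - <<'E'
from h import *
st()
for n,o in(("side",(190,140)),("top",(190,130))):
  a=eyes.capture(n)["pixels"][:,:,::-1]
  a=a[o[1]:o[1]+140,o[0]:o[0]+190];cv2.imwrite(f"pics/{n}9.png",cv2.resize(a,None,fx=4,fy=4,interpolation=cv2.INTER_CUBIC))
# predicted pad and flap edge at full open
f=.51; e=(0,95-80*np.cos(f)-4*np.sin(f)*0,71+80*np.sin(f)+4*np.cos(f))
for f in(.40,.45,.51):
  for x in(41,-41):
    dy,dz=-80,4; print(f,x,((proj("side",W(P,[x,95+dy*np.cos(f)+dz*np.sin(f),71-dy*np.sin(f)+dz*np.cos(f)]))-[190,140])*4).round())
print("tin",((proj("side",W(P,[6,137,101]))-[190,140])*4).round())
E
```

```text
time_s: 8.72
eef_pos: [385.8, 375.2, 29.2]
ee_rot: [0.627, -0.626, 0.327, -0.328]
force: [-4.1, -4.6, 20.8]
grip_width: -0.001
t 8.72 tcp [385.8 375.2  29.2] well [  -1.  -120.8   29.2] F [-4.1 -4.6 20.8] grip -0.001 q [ 0.55  0.59  1.67 -0.    0.88 -0.05]
tool axes x,y,z: [[0.571, -0.821, 0.0], [0.001, 0.0, -1.0], [0.821, 0.571, 0.001]]
rotvec to jaw 1 wellx: [ 1.000e-03 -3.142e+00  2.000e-03]
rotvec to jaw -1 wellx: [-0.001  0.     0.   ]
0.4 41 [[297. 315.]]
0.4 -41 [[339. 277.]]
0.45 41 [[299. 311.]]
0.45 -41 [[342. 272.]]
0.51 41 [[303. 306.]]
0.51 -41 [[345. 267.]]
tin [[475. 330.]]
```

View pics/side9.png

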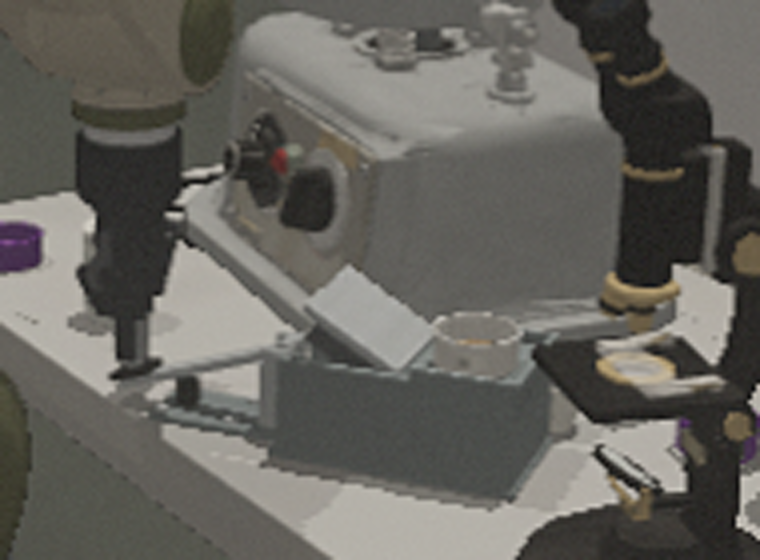

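View pics/top9.png

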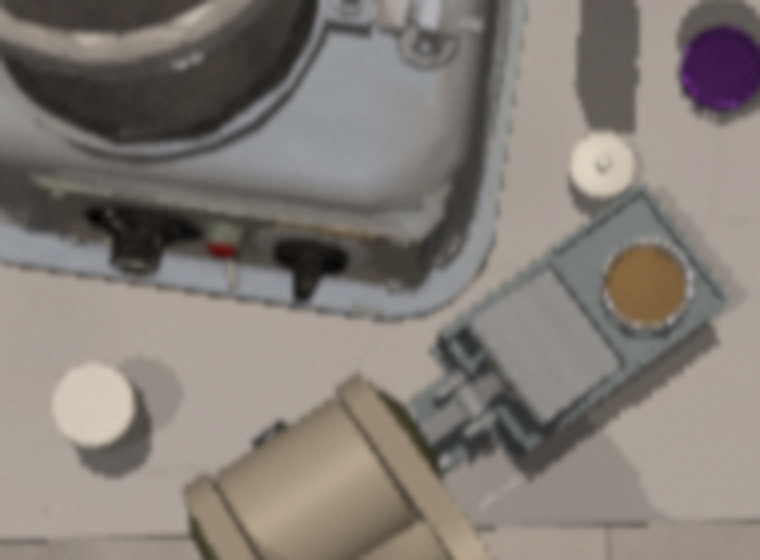

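```bash
python3 -c "
from rig import ctrl
print(ctrl.finish_job())"
```

```text
the job is handed in; nothing more can be done
None
```

The tin is on the deck, and I handed the job in at about 8.8 s with the fingers holding the lever at its stop and the flap open. No verdict was reported.

I pushed the tin along the flap with two slightly opened fingertips, backed off, shut the gripper and pressed the lever pad down.

- **Tin:** both cameras put its centre at y ≈ 137 mm in the well frame, with 125 mm needed. It stands upright and untouched.
- **Lever:** the force rose sharply at TCP z ≈ 29 mm, against 28 mm given for the pad at its stop. It reached 37 N there, so I eased off to about 21 N, and the lever stayed down.
- **Flap:** its free corners in the side view at (347,266) and (304,305) match an opening of 0.51 rad to within about 2 enlarged pixels.
- **Jar and crucible:** both are at the same pixels in the top view as at the start.

**Disagreements:**
- The two cameras differed by 5 to 6 mm in the tin's sideways position and by about 5 mm in the well's position. I used the top camera's pose for the well.
- My first fit, on the box's outer edges, left errors of up to 3 px, so I refitted on the flap's corners.

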